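# Refit the plate of the sushi press and hold it pressed

### The job

The sushi press has been washed and its wooden pressing plate (the oblong one, not the round pot lid) lies beside it on the counter. Pick the plate up by its handle, set it on the locating pin with its middle about 40 mm short of the middle of the tray, on the robot's side, and slide it along the tray, away from the robot, until its hidden socket drops onto the pin; then push the plate down so that it sits flat on the tray and the sprung tray is pushed right down to its stop. Finish while still gripping the handle and holding the tray pressed down - do not let go - and leave the other things on the counter where they are.

Things in the scene. Friction and masses are not known exactly. Their poses are not given: they have to be found in the camera images.
- plate_centre (a point): Oblong wooden pressing plate, loose, 0.3 kg, handle up on the counter left or right of the press. Point at its centre, half-way up its 62 mm height. x along its length, y its width, z up. Slab 150 (x) x 80 (y) x 22 mm; in the middle of its top a handle bar 24 mm thick (x), 64 mm long (y), 40 mm tall (z), gripped across its thickness. Either end may go forward.
- plate_socket (a point): Mouth of the plate's blind round socket, in the middle of its underside, 31 mm below the plate's centre. The socket is 17 mm wide and 16 mm deep, with a 1 mm chamfer. Axes as the plate's.
- tray_top (a point): Middle of the upper face of the press's white sprung tray; moves with it. x along the tray, away from the robot, y across, z up. Tray 250 x 88 mm, 50 mm above the counter when up. On its centre line is a fixed upright steel pin, 12 mm thick, 12 mm tall, 1.5 mm chamfer, at an unknown x from -12 to +18 mm. A plate set down with its centre at x = -30 to -50 mm covers it and bears on its top.
- press: Fixed steel frame of the press; origin under its centre, axes as the tray's. Two upright cheeks, each 260 mm long (x), 12 mm thick and 72 mm high above the counter, stand 92 mm apart along the two long sides of the tray (6 mm free on either side of a plate in line with it); both ends are open.
- tray (a joint): Downward travel of the tray in m: 0 up, 0.012 at its stop. Spring: 3 N before it moves, then 0.6 N per mm, 10 N at the stop (the plate's weight counts); it rises again when the push ends. If the plate is held 4 to 5 mm down on the pin's top and slid at that height, the tray springs up once the socket is over the pin, and the pin's side then blocks the slide.
- droplid: Round wooden pot lid, 124 mm wide, 14 mm thick, with a bar 22 mm tall on top; a bystander on the other side of the press from the plate. Origin at the centre of its underside.
- squeeze: White squeeze bottle, 58 mm wide, 185 mm tall, a bystander. Origin under its centre.
- soy: Brown bottle, 60 mm wide, 170 mm tall, a bystander. Origin under its centre.
- bowl: Clay bowl, 120 mm wide, 55 mm tall, a bystander. Origin under its centre.
- dish: Small blue dish, 90 mm wide, 18 mm tall, a bystander. Origin under its centre.
- cup: White cup, 70 mm wide, 75 mm tall, a bystander. Origin under its centre.
- jar: Small glass jar with a steel cap, 56 mm wide, 75 mm tall, a bystander. Origin under its centre.
Mind the look-alikes: they are no part of the job. Leave any pink or purple look-alike of the part that bears plate_centre alone.

How it is judged:
By the outcome, as a careful person would: the job done as asked, in the order asked, and still so for the second after the job is handed in, while the arm keeps its last pose, push and grip.
It also fails if it takes over 42 s, if anything falls off the work surface, if the arm or the gripper's body presses on something with over 40 N, if the wrist force passes 120 N, or if a joint passes its speed limit or range.

### The arm

A 6-joint arm with a two-finger parallel gripper is mounted at the origin on the work surface. World frame = base frame: x ahead of the robot, y to its left, z up, the work surface at z = 0. Lengths are in mm, angles in rad, forces in N, time in s.
With the tool pointing down it reaches from about 300 to 850 mm from the base axis. Payload 4.2 kg.
Tool frame: the origin (TCP) lies midway between the tips of the shut fingers; the grasp point (between the pads) lies 19 mm behind it; z points along the fingers, y is the line along which they close (so a half turn about z gives the same grasp; the last joint's range is limited). The gripper opens to 91 mm and grips with 3 to 60 N. Pads are 32 mm wide; open, the fingers measure 118 mm over their backs; the gripper's body (76 mm by 178 mm) begins 60 mm behind the grasp point.
Start: joints at [-1.313, 0.32, 1.565, -0, 1.257, -0.02], TCP at [157.691, -552.971, 213.976] pointing down, gripper open.
Joint ranges: [-3.11, 3.11], [-0.84, 2.01], [0.21, 2.61], [-1.34, 4.49], [0.05, 2.63], [-2.56, 2.56]. Speed limits (rad/s): [2.57, 2.57, 3.14, 3.14, 3.14, 3.14].

### API

Orientations are given as a unit quaternion [x, y, z, w].
In Python, from bench import bot, read_camera, camera_model gives the robot as it stands.
- The arm moves only by the shell command python3 -m handwheel 'ROWS'. ROWS is JSON, one flat list of numbers, 7 for each row, row after row: the shift along the world's x, y, z in cm, then the turn, a rotation vector about the world's x, y, z in degrees, then the opening, from 0 (shut) to 1 (fully open). A call has 1 to 12 rows; each row shifts and turns the commanded pose from where the row before left it; what a row does not reach is not made up. A row lasts 1/12 s, in which the tool goes at most 41.7 mm and 7.16 degrees, less where a joint would pass 70% of its speed; a pose out of reach is approached as far as the arm can. A call with a gripper value outside its range is refused whole. The fingers move at their own pace and stop on an object; the grip force is fixed at half the most. Time passes only in rows, so rows that do not move let the fingers close. It gives the time, the measured TCP pose, the force, the opening and the grip force at its end, in the units of the state.
- bot.sense(): the state, without advancing time (a new reading comes with each control period).
- read_camera(name): name is "scene" or "top" or "wrist"; returns the picture (420x560x3 uint8, red, green, blue); there is no depth.
- camera_model(name): a dict with "vertical_fov" (degrees; the focal length in pixels is half the picture's height over the tangent of half this angle, whatever the lens; pixels are square), "cx", "cy" (the principal point, pixels), "R" (3x3) and "t" (3): a world point X has camera coordinates R X + t; the wrist camera has in their place "tool_from_camera" (4x4, takes a point from camera to tool coordinates, whose origin is the TCP and whose axes are the flange's). Camera axes: x right, y down, z forward; pixel columns grow to the right and rows downward; lengths in mm; the calibration is good to about 2 mm. A picture is of the moment at which its call begins: read the wrist's pose just before it. camera_model takes no time and is no camera call.
- bot.job_done(): hands the job in; it is judged then, once.
The state is a dict: "t": time; "q": joint angles; "joint_velocities": joint speeds; "joint_efforts": joint torques, N m; "position": TCP position; "tool_rot": TCP orientation; "force": force on the tool from outside, world axes, zero at the start; "ft_torque": the same for the moment, N m; "finger_gap": finger opening in mm; "gripper_force": force on a finger pad.
Only numpy, scipy, OpenCV 4.12 (cv2) and the standard library are available. Lean on these libraries where they do the work, as an engineer would, in place of code of your own. Each camera call takes 0.05 s, during which the arm holds its last target. There are 200 camera calls.

## Working session

There is one attempt and no reset: what is moved stays moved. The work goes in short steps, Python scripts to look and compute and a shell command to move; the robot and the scene stay as the last step left them, time stands still between calls to the robot, and variables do not carry over. Pictures are saved under pics/ and viewed, at most 10 in all, crops included, and the job is handed in when it is done.

```bash
mkdir -p pics; ls; python3 - <<'E'
from bench import bot, read_camera, camera_model
import cv2,numpy as np
for n in("top","scene"):
    cv2.imwrite(f"pics/{n}0.png",read_camera(n)[:,:,::-1]); m=camera_model(n); print(n,m)
s=bot.sense();print(s["t"],s["position"],s["tool_rot"],s["force"],s["finger_gap"])
print(camera_model("wrist"))
E
```

```text
pics
top {'vertical_fov': 53.38603511631323, 'cx': 285.89065200474687, 'cy': 200.95857359359775, 'R': array([[-0.0040608 , -0.99998002, -0.00484366],
       [-0.99617437,  0.00446807, -0.08727352],
       [ 0.08729342,  0.00447073, -0.99617261]]), 't': array([   4.13879275,  478.94171984, 1191.63934224])}
scene {'vertical_fov': 48.050247464864455, 'cx': 275.41723340820204, 'cy': 212.80418085738842, 'R': array([[ 0.27208841,  0.96209253, -0.01859728],
       [ 0.6673626 , -0.20258897, -0.71664835],
       [-0.69324963,  0.18258058, -0.69718669]]), 't': array([-140.73475708, -262.2855412 , 1727.65459794])}
0.1 [ 157.54478252 -552.52515927  213.18347776] [ 9.90369482e-01  1.38447154e-01 -1.19791881e-04 -8.12538949e-04] [-0.59031618  0.21617646 -0.18418903] 91.31696849735155
{'vertical_fov': 59.30257191599737, 'cx': 281.2448193502775, 'cy': 206.38794855666225, 'tool_from_camera': array([[-1.15722259e-03, -9.61148492e-01, -2.76029415e-01,
         7.73021022e+01],
       [ 9.99998839e-01, -8.38654319e-04, -1.27214671e-03,
        -7.83314913e-01],
       [ 9.91228633e-04, -2.76030567e-01,  9.61148346e-01,
        -1.70385679e+02],
       [ 0.00000000e+00,  0.00000000e+00,  0.00000000e+00,
         1.00000000e+00]])}
```

View pics/top0.png

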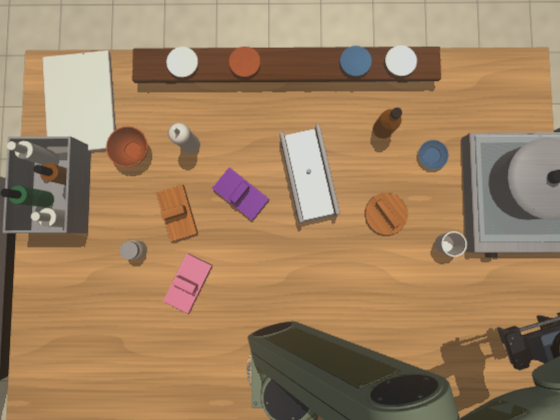

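View pics/scene0.png

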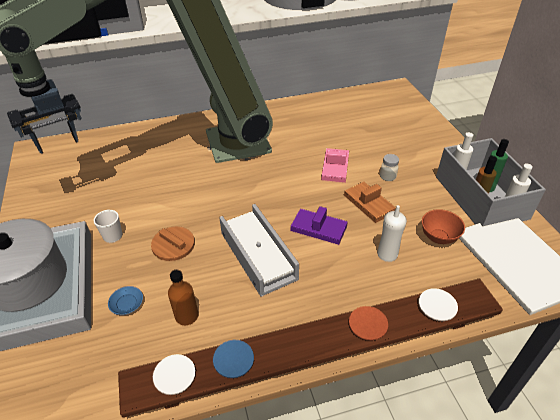

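The top view shows the wooden plate at about (177,213), with its length close to the image's vertical. The purple look-alike is at (240,195), the pink one at (188,283), the press at (309,175) with its pin at (308,171), and the pot lid at (386,213).

```bash
cat > h.py <<'E'
from bench import bot, read_camera, camera_model
import cv2,numpy as np
from scipy.spatial.transform import Rotation as Ro
def cam(n,s=None):
    m=camera_model(n); f=210/np.tan(np.radians(m["vertical_fov"]/2)); 
    if n=="wrist":
        T=np.eye(4);T[:3,:3]=Ro.from_quat(s["tool_rot"]).as_matrix();T[:3,3]=s["position"]
        W=T@m["tool_from_camera"]; return f,m["cx"],m["cy"],W[:3,:3],W[:3,3]
    return f,m["cx"],m["cy"],m["R"].T,-m["R"].T@m["t"]
def ray(c,px,z):
    f,cx,cy,R,o=c; px=np.atleast_2d(px).astype(float)
    d=np.c_[(px[:,0]-cx)/f,(px[:,1]-cy)/f,np.ones(len(px))]@R.T
    return o+d*((z-o[2])/d[:,2])[:,None]
def proj(c,X):
    f,cx,cy,R,o=c; p=(np.atleast_2d(X)-o)@R; return p[:,:2]/p[:,2:]*f+[cx,cy]
def blob(mask,near):
    n,l,st,ce=cv2.connectedComponentsWithStats(mask.astype(np.uint8))
    return l==l[near[1],near[0]]
def rect(mask):
    return cv2.minAreaRect(np.argwhere(mask)[:,::-1].astype(np.float32))
E
python3 - <<'E'
from h import *
im=cv2.imread("pics/top0.png");c=cam("top")
hsv=cv2.cvtColor(im,cv2.COLOR_BGR2HSV)
w=(hsv[...,1]<40)&(hsv[...,2]>190)
t=blob(w,(305,160)); r=rect(t);print("tray",r);P=ray(c,cv2.boxPoints(r),50);print(P, np.linalg.norm(np.diff(P,axis=0),axis=1));print(ray(c,[r[0]],50))
print("pin",ray(c,[[308.5,171]],62))
print(hsv[213,165],hsv[213,185],hsv[190,175],hsv[240,215])
print("plate mid",ray(c,[[177,213]],22))
cv2.imwrite("pics/crop.png",np.hstack([cv2.resize(im[170:255,140:215],None,fx=5,fy=5,interpolation=2),cv2.resize(im[120:230,270:345],None,fx=5,fy=5)[:425]]))
E
```

```text
tray ((308.9176330566406, 173.62940979003906), (86.4468002319336, 29.7194766998291), 77.47119140625)
[[ 667.6557562     3.64331902   50.        ]
 [ 686.09350534  -79.87965362   50.        ]
 [ 442.80234664 -130.42264353   50.        ]
 [ 424.93952957  -48.33931537   50.        ]] [ 85.53383864 248.48577772  84.00448199]
[[554.27355012 -63.95936765  50.        ]]
pin [[559.92529957 -62.23058965  62.        ]]
[ 13 166 177] [ 14 144  85] [ 13 165 173] [ 16 132 172]
plate mid [[445.2595501  317.69599196  22.        ]]
```

View pics/crop.png

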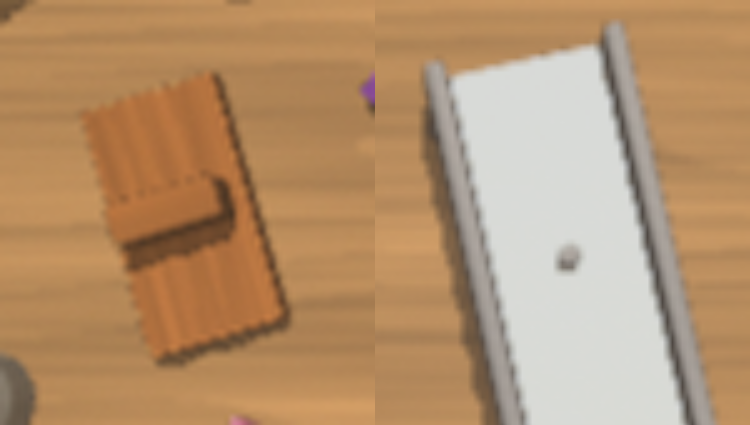

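The enlarged crop shows the slab's corners at about (82,115), (215,72), (287,320) and (160,360), with the handle bar across the middle. The tray and its pin are clear in the right half.

```bash
python3 - <<'E'
from h import *
c=cam("top")
P=ray(c,np.array([[82,115],[215,72],[287,320],[160,360]])/5+[140,170],22)
print(P.mean(0),np.linalg.norm(np.roll(P,-1,0)-P,axis=1))
for a,b in((3,0),(2,1)): d=P[b]-P[a];print(np.degrees(np.arctan2(d[1],d[0])))
H=ray(c,np.array([[105,207],[212,175],[230,212],[122,243]])/5+[140,170],62);print("handle",H.mean(0),H)
s=bot.sense();print(Ro.from_quat(s["tool_rot"]).as_matrix().round(3))
for p in [(300,190),(240,195),(186,137),(127,147),(132,250),(188,283)]:print(p,ray(c,[p],20).round())
E
```

```text
[444.62621818 317.19115792  22.        ] [ 80.96570977 150.87491981  76.33269342 150.07922928]
18.75790915491519
16.992177181345657
handle [446.15072696 317.06390667  62.        ] [[447.5534715  352.03771334  62.        ]
 [465.27819661 292.30764894  62.        ]
 [444.44145269 281.8457114   62.        ]
 [427.32978704 342.06455301  62.        ]]
[[ 0.962  0.274 -0.   ]
 [ 0.274 -0.962  0.002]
 [-0.    -0.002 -1.   ]]
(300, 190) [[511. -39.  20.]]
(240, 195) [[497. 136.  20.]]
(186, 137) [[670. 296.  20.]]
(127, 147) [[641. 469.  20.]]
(132, 250) [[339. 446.  20.]]
(188, 283) [[245. 283.  20.]]
```

```bash
python3 -m handwheel '[2,3.4,0.2,0,0,5,1, 2,3.4,0.2,0,0,5,1, 2,3.4,0.2,0,0,5,1, 2,3.4,0.2,0,0,5,1, 2,3.4,0.2,0,0,5,1, 2,3.4,0.2,0,0,5,1, 2,3.4,0.2,0,0,5,1, 2,3.4,0.2,0,0,5,1, 2,3.4,0.2,0,0,5,1, 2,3.4,0.2,0,0,5,1, 2,3.4,0.2,0,0,5,1, 2,3.4,0.2,0,0,5,1]'
```

```text
t: 1.1
position: [398.0, -143.0, 238.0]
tool_rot: [0.787, 0.617, -0.0, -0.0]
force: [0.7, -0.3, 0.2]
finger_gap: 90.9
gripper_force: 0.0
```

```bash
python3 -m handwheel '[0.4,3.8,0,0,0,2.6,1, 0.4,3.8,0,0,0,2.6,1, 0.4,3.8,0,0,0,2.6,1, 0.4,3.8,0,0,0,2.6,1, 0.4,3.8,0,0,0,2.6,1, 0.4,3.8,0,0,0,2.6,1, 0.4,3.8,0,0,0,2.6,1, 0.4,3.8,0,0,0,2.6,1, 0.4,3.8,0,0,0,2.6,1, 0.4,3.8,0,0,0,2.6,1, 0.4,3.8,0,0,0,2.6,1, 0,0,0,0,0,2.6,1]'; python3 - <<'E'
from h import *
s=bot.sense();im=read_camera("wrist");cv2.imwrite("pics/w1.png",im[:,:,::-1]);print(s["t"],s["position"],s["q"])
y=Ro.from_quat(s["tool_rot"]).as_matrix();print(y.round(4))
E
```

```text
t: 2.1
position: [442.0, 279.0, 237.2]
tool_rot: [0.591, 0.807, 0.001, -0.001]
force: [-0.0, 0.6, 0.4]
finger_gap: 91.7
gripper_force: 0.0
2.1 [442.03933476 279.04006839 237.17114336] [0.53927391 0.22170542 1.64264566 0.00294651 1.27547294 0.23261787]
[[-3.011e-01  9.536e-01  1.000e-04]
 [ 9.536e-01  3.011e-01  3.300e-03]
 [ 3.200e-03  1.100e-03 -1.000e+00]]
```

View pics/w1.png

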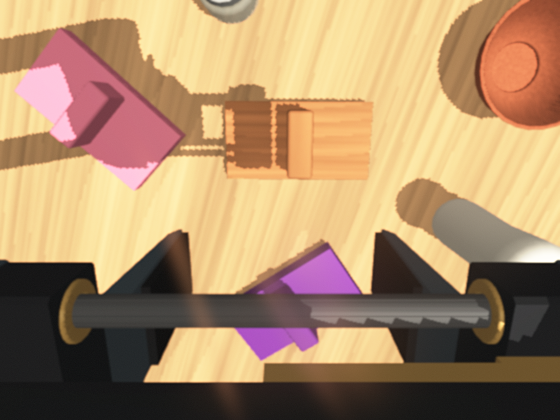

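The wrist view shows the slab with corners at about (225,102), (372,102), (371,179) and (226,178). The handle's top runs over x 289–313, y 110–178, square to the image and in line with the fingers.

```bash
python3 - <<'E'
from h import *
s=bot.sense();c=cam("wrist",s)
P=ray(c,[[225,102],[372,102],[371,179],[226,178]],22);print("slab",P.mean(0),P.round(1),np.linalg.norm(np.roll(P,-1,0)-P,axis=1))
H=ray(c,[[289,110],[313,110],[313,178],[288,178]],62);print("handle",H.mean(0),np.linalg.norm(np.roll(H,-1,0)-H,axis=1))
for Q in(P,H):
  a=Q[1]-Q[0]+Q[2]-Q[3];print(np.degrees(np.arctan2(a[1],a[0])))
print(np.degrees(np.arctan2(.3011,.9536)), (P.mean(0)+H.mean(0))/2-s["position"])
E
```

```text
slab [445.73664198 317.98885588  22.        ] [[363.  332.9  22. ]
 [503.9 377.4  22. ]
 [531.7 303.5  22. ]
 [384.3 258.1  22. ]] [147.75490885  78.912609   154.20458844  77.7912468 ]
handle [445.78609061 318.95616929  62.        ] [21.74363316 62.70890753 23.81549693 62.70049814]
17.31382837215001
17.520174809852517
17.52355547306326 [   4.30583795   42.46064684 -194.99178622]
```

```bash
python3 -m handwheel '[0.2,2,0,0,0,0,1, 0.18,1.93,0,0,0,0,1, 0,0,-3.5,0,0,0,1, 0,0,-3.5,0,0,0,1, 0,0,-3.5,0,0,0,1, 0,0,-3,0,0,0,1, 0,0,-2.5,0,0,0,1, 0,0,-2,0,0,0,1, 0,0,-1.6,0,0,0,1, 0,0,-1,0,0,0,1, 0,0,-0.5,0,0,0,1, 0,0,0,0,0,0,1]'
```

```text
t: 3.15
position: [445.1, 311.6, 26.2]
tool_rot: [0.594, 0.804, -0.001, -0.0]
force: [-0.3, 0.4, -0.4]
finger_gap: 91.2
gripper_force: 0.0
```

```bash
python3 -m handwheel '[0,0,0,0,0,0,0.2, 0,0,0,0,0,0,0.1, 0,0,0,0,0,0,0.1, 0,0,0,0,0,0,0.1, 0,0,0,0,0,0,0.1, 0,0,0,0,0,0,0.1, 0,0,0,0,0,0,0.1, 0,0,0,0,0,0,0.1]'
```

```text
t: 3.82
position: [445.5, 312.4, 27.1]
tool_rot: [0.594, 0.804, 0.0, 0.0]
force: [-0.3, 0.7, 0.7]
finger_gap: 40.4
gripper_force: 0.0
```

```bash
python3 -m handwheel '[0.03,0.59,0,0,0,0,0.4, 0,0,0,0,0,0,0, 0,0,0,0,0,0,0, 0,0,0,0,0,0,0, 0,0,0,0,0,0,0, 0,0,0,0,0,0,0, 0,0,0,0,0,0,0]'
```

```text
t: 4.4
position: [445.9, 318.4, 27.0]
tool_rot: [0.594, 0.804, 0.0, 0.0]
force: [1.3, 1.2, -0.9]
finger_gap: 23.9
gripper_force: 30.0
```

```bash
python3 -m handwheel '[0,0,0.5,0,0,0,0, 0,0,1,0,0,0,0, 0,0,2,0,0,0,0, 0,0,3,0,0,0,0, 0,0,3.5,0,0,0,0, 0,0,3.5,0,0,0,0, 0.5,-2,3.5,0,0,0,0, 0.9,-3.4,2,0,0,0,0, 0.9,-3.4,1,0,0,0,0, 0.9,-3.4,1,0,0,0,0, 0.9,-3.4,0,0,0,-0.8,0, 0.9,-3.4,0,0,0,-0.8,0]'
python3 -m handwheel '[0.9,-3.4,0,0,0,-0.8,0, 0.9,-3.4,0,0,0,-0.8,0, 0.9,-3.4,0,0,0,-0.8,0, 0.9,-3.4,0,0,0,-0.8,0, 0.9,-3.4,0,0,0,-1,0, 0.5,-3.4,0,0,0,0,0, 0.3,-2,0,0,0,0,0, 0,-1,0,0,0,0,0, 0,0,0,0,0,0,0, 0,0,0,0,0,0,0]'
python3 - <<'E'
from h import *
s=bot.sense();im=read_camera("wrist");cv2.imwrite("pics/w2.png",im[:,:,::-1]);print(s["t"],s["position"],s["q"],s["force"])
y=Ro.from_quat(s["tool_rot"]).as_matrix()[:,1];print(np.degrees(np.arctan2(y[1],y[0])))
E
```

```text
t: 5.4
position: [495.6, 126.5, 238.5]
tool_rot: [0.605, 0.796, 0.001, 0.001]
force: [0.6, -0.5, -2.8]
finger_gap: 23.6
gripper_force: 30.0
t: 6.23
position: [548.1, -105.1, 237.0]
tool_rot: [0.634, 0.773, 0.0, -0.001]
force: [-0.5, 0.2, -3.5]
finger_gap: 23.8
gripper_force: 30.0
6.2333 [ 548.14215991 -105.135708    237.03154066] [-2.10761527e-01  2.79873214e-01  1.56311573e+00  1.12750028e-03
  1.29961748e+00 -4.07817428e-01] [-0.47844908  0.22344237 -3.47119717]
11.27315542019188
```

View pics/w2.png

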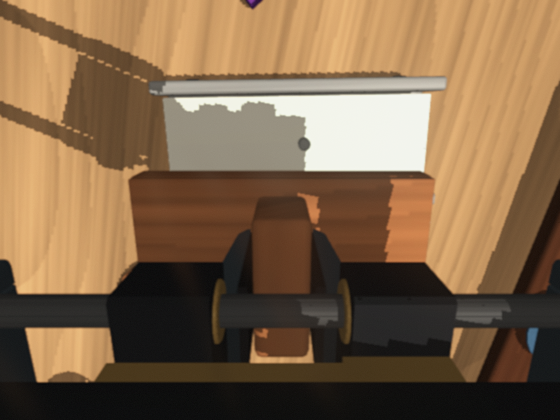

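The wrist view shows the near cheek's top strip from (149,88) to (446,83), the pin at (304,144), and the tray's ends at x≈163–170 and 425–430. The plate is held square in the gripper.

```bash
python3 - <<'E'
from h import *
s=bot.sense();c=cam("wrist",s)
im=cv2.imread("pics/w2.png");hsv=cv2.cvtColor(im,cv2.COLOR_BGR2HSV)
g=(hsv[...,1]<70)&(hsv[...,2]>70)
t=[];b=[]
for x in range(160,440,5):
    col=np.where(g[70:97,x])[0]+70
    t.append((x,col.min()))
print([int(v[1]) for v in t])
# cheek/tray divide: brightness profile
for x in (200,300,400): print(x,im[70:104,x].mean(1).astype(int).tolist())
p=np.polyfit(*np.array(t).T,1);print(p)
L=ray(c,[[149,np.polyval(p,149)],[446,np.polyval(p,446)]],72);d=L[1]-L[0];print("outer top edge",L,np.linalg.norm(d),np.degrees(np.arctan2(d[1],d[0])))
print("pin",ray(c,[[304,143.5]],62))
print("cheek end mid",L.mean(0))
print("tray ends on z50 row160",ray(c,[[169,160],[426,160]],50))
# plate slab top edge, z=22-27+TCP... 
zt=s["position"][2]-27+22
E_=ray(c,[[135,172],[430,172]],zt);d=E_[1]-E_[0];print("plate",E_,np.linalg.norm(d),np.degrees(np.arctan2(d[1],d[0])))
# long-axis and vs top cam
cm=cam("top");T=cv2.imread("pics/top0.png");print("top cheek tops",ray(cm,[[285,132],[320,126],[301,222],[337,214]],72))
E
```

```text
[81, 81, 81, 81, 80, 80, 80, 80, 80, 80, 80, 80, 80, 80, 80, 80, 79, 79, 79, 79, 79, 79, 79, 79, 79, 79, 79, 79, 78, 78, 78, 78, 78, 78, 78, 78, 78, 78, 78, 77, 77, 77, 77, 77, 77, 77, 77, 76, 76, 77, 77, 77, 77, 77, 77, 77]
200 [142, 141, 141, 139, 128, 103, 78, 72, 71, 76, 102, 138, 159, 170, 173, 173, 173, 169, 167, 167, 167, 159, 145, 120, 84, 72, 106, 180, 234, 241, 239, 239, 239, 238]
300 [150, 145, 135, 117, 91, 79, 78, 78, 96, 128, 153, 166, 171, 173, 173, 174, 177, 180, 182, 175, 155, 125, 88, 67, 86, 157, 227, 241, 241, 240, 240, 240, 240, 240]
400 [144, 145, 137, 122, 103, 81, 76, 111, 147, 167, 178, 181, 184, 187, 191, 194, 197, 194, 177, 151, 120, 87, 89, 144, 211, 240, 243, 241, 240, 240, 241, 240, 241, 240]
[-1.62337662e-02  8.33474026e+01]
outer top edge [[416.66977972 -33.34229878  72.        ]
 [666.5947556   20.48168862  72.        ]] 255.65507072440633 12.15362553827912
pin [[559.93440308 -60.44659651  62.        ]]
cheek end mid [541.63226766  -6.43030508  72.        ]
tray ends on z50 row160 [[ 435.44097962 -102.84326388   50.        ]
 [ 680.64665634  -53.92663786   50.        ]]
plate [[469.25796205 -73.57634215 232.09832615]
 [608.6382858  -45.76758783 232.09832615]] 142.12741279149515 11.283324581233968
top cheek tops [[ 669.79594843    3.58309926   72.        ]
 [ 686.52924322  -95.31890601   72.        ]
 [ 415.83177403  -39.71982488   72.        ]
 [ 437.56605379 -139.63033826   72.        ]]
```

```bash
python3 - <<'E'
import cv2,numpy as np
im=cv2.imread("pics/w2.png")
a=cv2.resize(im[130:290,115:255],None,fx=3.5,fy=3.5,interpolation=2);b=cv2.resize(im[130:290,345:435+10],None,fx=3.0,fy=3.5,interpolation=2)
cv2.imwrite("pics/c2.png",np.hstack([a,b]));print(a.shape,b.shape)
E
```

```text
(560, 490, 3) (560, 300, 3)
```

View pics/c2.png

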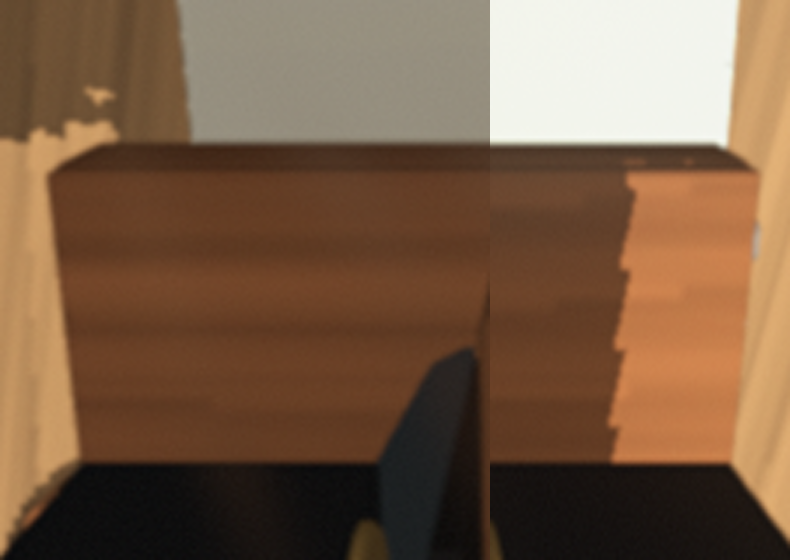

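The crop shows the front face as a dark band. Its bottom edge runs (145,171)–(420,171), and the slab's top edge runs (129.5,180)–(435,180).

```bash
python3 - <<'E'
from h import *
s=bot.sense();c=cam("wrist",s)
R=Ro.from_quat(s["tool_rot"]).as_matrix();zt=s["position"][2]
for z,px in((zt-5,[[129.5,180],[435,179.8]]),(zt-27,[[145,171],[420,171]])):
    E_=ray(c,px,z);d=E_[1]-E_[0];print(np.linalg.norm(d),np.degrees(np.arctan2(d[1],d[0])),((E_.mean(0)-s["position"])@R).round(1))
u=np.array([np.cos(np.radians(12)),np.sin(np.radians(12))]);n=np.array([-u[1],u[0]])
pin=np.array([560,-61.3]);ctr=pin-6*u;print("ctr",ctr);tgt=ctr-40*u;print("target",tgt,"delta",tgt-s["position"][:2], "slide u",u)
E
```

```text
148.06476261883404 11.322456068511903 [41.9 -0.4  5.1]
148.98986499376025 11.28320953698405 [42.2 -0.2 27.1]
ctr [554.1311144  -62.54747014]
target [515.00521037 -70.86393778] delta [-33.23560969  33.68056973] slide u [0.9781476  0.20791169]
```

```bash
python3 -m handwheel '[-1,1,0,0,0,0.4,0, -1.2,1.1,0,0,0,0.35,0, -1.1,1.17,0,0,0,0,0, 0,0,-2,0,0,0,0, 0,0,-3,0,0,0,0, 0,0,-3,0,0,0,0, 0,0,-2.5,0,0,0,0, 0,0,-1.5,0,0,0,0, 0,0,-0.8,0,0,0,0, 0,0,-0.4,0,0,0,0, 0,0,0,0,0,0,0, 0,0,0,0,0,0,0]'
python3 - <<'E'
from h import *
s=bot.sense();print(s["position"],s["force"]);y=Ro.from_quat(s["tool_rot"]).as_matrix()[:,1];print(np.degrees(np.arctan2(y[1],y[0])))
cv2.imwrite("pics/s3.png",cv2.resize(read_camera("scene")[190:310,200:320,::-1],None,fx=4.5,fy=4.5,interpolation=cv2.INTER_CUBIC))
E
```

```text
t: 7.28
position: [516.6, -72.6, 106.0]
tool_rot: [0.629, 0.778, 0.001, 0.001]
force: [-0.0, 0.6, -3.6]
finger_gap: 23.7
gripper_force: 30.0
[516.58743116 -72.6417767  106.00036313] [-0.01154993  0.64580625 -3.58194261]
12.108008567845891
```

View pics/s3.png

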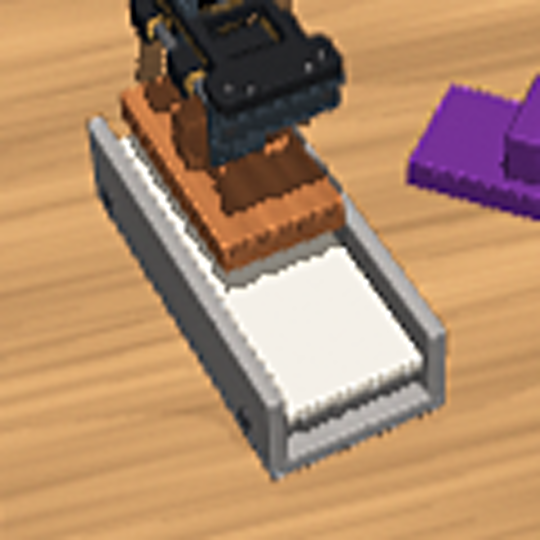

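The plate hovers between the cheeks, in line with the tray, with its far end about half-way along. It is ready to lower.

```bash
python3 -m handwheel '[-0.1,0.06,-0.4,0,0,0,0, 0,0,-0.4,0,0,0,0, 0,0,-0.3,0,0,0,0, 0,0,-0.2,0,0,0,0, 0,0,-0.1,0,0,0,0, 0,0,-0.1,0,0,0,0, 0,0,0,0,0,0,0, 0,0,0,0,0,0,0]'
```

```text
t: 8.0
position: [514.9, -72.5, 90.0]
tool_rot: [0.629, 0.777, 0.0, 0.0]
force: [0.1, 0.5, -2.2]
finger_gap: 24.0
gripper_force: 30.0
```

```bash
python3 -m handwheel '[0,0.05,-0.1,0,0,0,0, 0,0,-0.1,0,0,0,0, 0,0,-0.1,0,0,0,0, 0,0,0,0,0,0,0, 0,0,0,0,0,0,0]';python3 -m handwheel '[0,0,-0.1,0,0,0,0, 0,0,-0.1,0,0,0,0, 0,0,0,0,0,0,0, 0,0,0,0,0,0,0]'
```

```text
t: 8.42
position: [515.0, -72.0, 87.3]
tool_rot: [0.629, 0.778, 0.0, 0.0]
force: [0.1, 0.3, 0.5]
finger_gap: 23.5
gripper_force: 30.0
t: 8.75
position: [515.0, -72.0, 85.1]
tool_rot: [0.629, 0.777, 0.0, 0.0]
force: [-1.3, -0.0, 2.6]
finger_gap: 23.9
gripper_force: 30.0
```

```bash
python3 -m handwheel '[0.2,0.042,0,0,0,0,0, 0.2,0.042,0,0,0,0,0, 0.2,0.042,0,0,0,0,0, 0.2,0.042,0,0,0,0,0, 0.2,0.042,0,0,0,0,0, 0.2,0.042,0,0,0,0,0, 0.2,0.042,0,0,0,0,0, 0.2,0.042,0,0,0,0,0, 0.2,0.042,0,0,0,0,0, 0.2,0.042,0,0,0,0,0, 0.2,0.042,0,0,0,0,0, 0,0,0,0,0,0,0]'
```

```text
t: 9.75
position: [537.4, -67.2, 85.0]
tool_rot: [0.629, 0.777, 0.0, 0.0]
force: [-1.9, -0.4, 1.9]
finger_gap: 23.8
gripper_force: 30.0
```

```bash
python3 -m handwheel '[0.15,0.032,0,0,0,0,0, 0.15,0.032,0,0,0,0,0, 0.15,0.032,0,0,0,0,0, 0.15,0.032,0,0,0,0,0, 0.15,0.032,0,0,0,0,0, 0.15,0.032,0,0,0,0,0, 0.15,0.032,0,0,0,0,0, 0.15,0.032,0,0,0,0,0, 0.15,0.032,0,0,0,0,0, 0,0,0,0,0,0,0]'
```

```text
t: 10.58
position: [550.8, -64.4, 85.0]
tool_rot: [0.629, 0.778, 0.0, 0.0]
force: [-2.6, -1.5, 2.6]
finger_gap: 23.4
gripper_force: 30.0
```

```bash
python3 -m handwheel '[0.1,0.021,0,0,0,0,0, 0.1,0.021,0,0,0,0,0, 0.1,0.021,0,0,0,0,0, 0.1,0.021,0,0,0,0,0, 0,0,0,0,0,0,0]'
```

```text
t: 11.0
position: [554.6, -63.5, 85.0]
tool_rot: [0.629, 0.777, 0.0, 0.0]
force: [-2.2, 0.2, 2.5]
finger_gap: 24.1
gripper_force: 30.0
```

```bash
python3 -m handwheel '[0.1,0.021,0,0,0,0,0, 0.1,0.021,0,0,0,0,0, 0.1,0.021,0,0,0,0,0, 0,0,0,0,0,0,0]'
```

```text
t: 11.33
position: [558.8, -63.0, 85.1]
tool_rot: [0.629, 0.777, 0.001, 0.001]
force: [1.4, -0.5, -1.2]
finger_gap: 23.9
gripper_force: 30.0
```

```bash
python3 -m handwheel '[0,0,0,0,0,0,0, 0.1,0.021,0,0,0,0,0, 0,0,0,0,0,0,0]'
```

```text
t: 11.58
position: [559.3, -62.8, 84.9]
tool_rot: [0.629, 0.777, 0.001, 0.001]
force: [2.0, -0.7, -1.7]
finger_gap: 24.0
gripper_force: 30.0
```

```bash
python3 -m handwheel '[0.1,0.021,0,0,0,0,0, 0,0,0,0,0,0,0, 0,0,0,0,0,0,0]'
```

```text
t: 11.83
position: [559.6, -62.6, 84.8]
tool_rot: [0.629, 0.778, 0.0, 0.0]
force: [1.0, 0.3, -4.2]
finger_gap: 23.9
gripper_force: 30.0
```

```bash
python3 -m handwheel '[0.1,0.021,0,0,0,0,0, 0.1,0.021,0,0,0,0,0, 0,0,0,0,0,0,0]'
```

```text
t: 12.08
position: [560.9, -61.9, 84.7]
tool_rot: [0.629, 0.777, -0.0, -0.001]
force: [-0.2, -0.0, -2.1]
finger_gap: 24.0
gripper_force: 30.0
```

```bash
python3 -m handwheel '[0.1,0.021,0,0,0,0,0, 0.1,0.021,0,0,0,0,0, 0,0,0,0,0,0,0]'
```

```text
t: 12.33
position: [562.9, -61.8, 84.8]
tool_rot: [0.629, 0.778, -0.0, -0.0]
force: [-0.7, -0.4, -2.8]
finger_gap: 24.0
gripper_force: 30.0
```

```bash
python3 -m handwheel '[0.1,0.021,0,0,0,0,0, 0.1,0.021,0,0,0,0,0, 0,0,0,0,0,0,0]'
```

```text
t: 12.58
position: [563.5, -61.8, 84.6]
tool_rot: [0.629, 0.778, -0.002, -0.001]
force: [-3.9, -3.5, -1.4]
finger_gap: 24.1
gripper_force: 30.0
```

```bash
python3 -m handwheel '[-0.15,-0.06,0,0,0,0,0, -0.1,-0.05,0,0,0,0,0, 0,0,-0.2,0,0,0,0, 0,0,-0.2,0,0,0,0, 0,0,-0.2,0,0,0,0, 0,0,-0.1,0,0,0,0, 0,0,0,0,0,0,0, 0,0,0,0,0,0,0]'
```

```text
t: 13.25
position: [562.9, -62.3, 77.8]
tool_rot: [0.629, 0.778, 0.0, -0.0]
force: [-0.4, 0.2, -2.5]
finger_gap: 23.8
gripper_force: 30.0
```

```bash
python3 -m handwheel '[-0.05,0,-0.2,0,0,0,0, 0,0,-0.2,0,0,0,0, 0,0,-0.2,0,0,0,0, 0,0,-0.2,0,0,0,0, 0,0,-0.2,0,0,0,0, 0,0,0,0,0,0,0, 0,0,0,0,0,0,0]'
```

```text
t: 13.83
position: [563.1, -62.4, 68.6]
tool_rot: [0.629, 0.777, 0.001, 0.001]
force: [1.1, 0.6, 4.4]
finger_gap: 23.8
gripper_force: 30.0
```

```bash
python3 -m handwheel '[0,0,-0.1,0,0,0,0, 0,0,-0.1,0,0,0,0, 0,0,-0.1,0,0,0,0, 0,0,0,0,0,0,0, 0,0,0,0,0,0,0]'
```

```text
t: 14.25
position: [563.1, -62.4, 65.9]
tool_rot: [0.629, 0.778, 0.001, 0.001]
force: [0.4, 0.6, 6.1]
finger_gap: 24.3
gripper_force: 30.0
```

```bash
python3 -m handwheel '[0,0,-0.1,0,0,0,0, 0,0,-0.1,0,0,0,0, 0,0,0,0,0,0,0, 0,0,0,0,0,0,0]'
```

```text
t: 14.58
position: [563.1, -62.4, 65.0]
tool_rot: [0.629, 0.778, 0.001, 0.001]
force: [-1.1, 0.8, 12.7]
finger_gap: 23.8
gripper_force: 30.0
```

```bash
python3 -m handwheel '[0,0,-0.05,0,0,0,0, 0,0,0,0,0,0,0, 0,0,0,0,0,0,0, 0,0,0,0,0,0,0]'
python3 - <<'E'
from h import *
s=bot.sense();print(s["t"],s["position"],s["force"],s["ft_torque"])
cv2.imwrite("pics/s4.png",cv2.resize(read_camera("scene")[170:320,140:340,::-1],None,fx=4,fy=4,interpolation=cv2.INTER_CUBIC))
E
```

```text
t: 14.92
position: [563.1, -62.4, 65.0]
tool_rot: [0.629, 0.777, 0.001, 0.001]
force: [-2.0, 1.0, 16.7]
finger_gap: 24.0
gripper_force: 30.0
14.9167 [563.07474086 -62.42358246  64.95125439] [-2.01437419  0.99862854 16.71769036] [0.21693568 0.97258206 0.03423459]
```

View pics/s4.png

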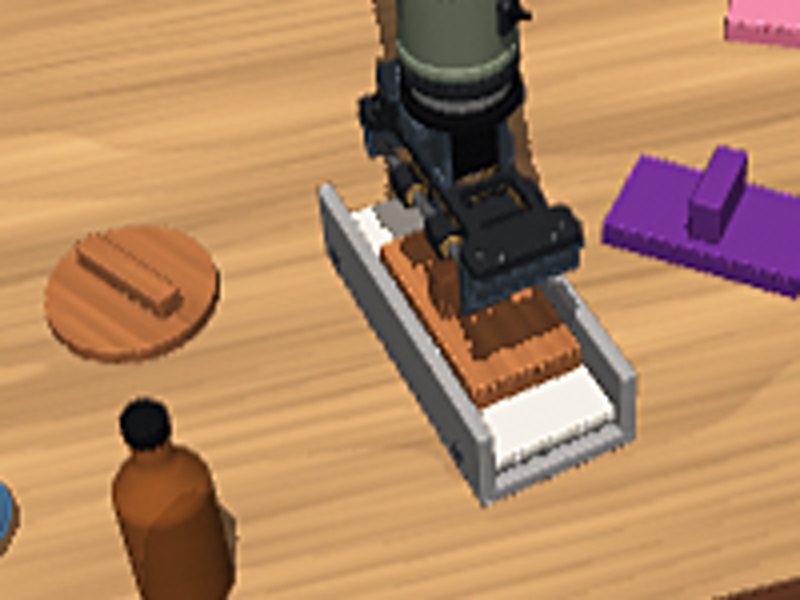

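The plate sits flat on the lowered tray between the cheeks, and the tray is at its stop: the height held at 65.0 mm while the force rose to 16.7 N. The bystanders in view have not moved.

```bash
python3 -c "
from bench import bot
print(bot.job_done())"
```

```text
the job is handed in; nothing more can be done
None
```

The job is handed in: the plate was set down about 40 mm short of the tray's middle, slid until its socket dropped onto the pin, and pressed flat with the tray at its stop, with the handle still gripped (about 15 s used, no verdict returned).

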